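# Clear the cups off a parts case and hold its lid open

## Robot

A 7-joint arm with a two-finger parallel gripper is mounted at the origin on the work surface. World frame = base frame: x ahead of the robot, y to its left, z up, the work surface at z = 0. Lengths are in mm, angles in rad, forces in N, time in s.
With the tool pointing down it reaches from about 400 to 875 mm from the base axis. Payload 4.4 kg.
Tool frame: the origin (TCP) lies at the very end of the fingers, on their centre line; the grasp point (between the pads) lies 19 mm behind it; y points along the fingers, z is the direction in which the jaws open and shut, and the axes are right-handed (so a half turn about y gives the same grasp; the last joint's range is limited). The gripper opens to 85 mm and grips with 20 to 120 N. Pads are 22 mm wide; open, the fingers measure 114 mm over their backs; the gripper's body (76 mm by 85 mm) begins 54 mm behind the grasp point. The pads swing forward as they close: fully open they stand 13 mm farther back than shut.
Start: joints at [-1.382, 0.628, 0.038, 1.517, -0.027, 0.996, -0.02], TCP at [163.809, 629.035, 231.313] pointing down, gripper open.
Joint ranges: [-3.06, 3.06], [-0.37, 2.12], [-1.25, 1.32], [0.18, 2.47], [-1.1, 4.24], [0.23, 1.98], [-2.94, 2.94]. Speed limits (rad/s): [2.57, 2.57, 3.14, 3.14, 3.14, 3.14, 3.14].

## Interface

Orientations are given as [roll, pitch, yaw] about the fixed x, y, z axes, in that order (R = Rz(yaw) Ry(pitch) Rx(roll)).
In Python, from cell import * gives the robot as it stands.
- The arm moves only by the tool apply_moves, never from a script. Its argument "targets" is a list of rows, each a list of 6 numbers: the shift along the tool's x, y, z in units of 40 mm (1.0 is 40 mm), then the turn, a rotation vector about the tool's x, y, z in units of 8 degrees (1.0 is 8 degrees). A call has 1 to 12 rows; each row shifts and turns the commanded pose from where the row before left it, along the tool's axes as they then stand; what a row does not reach is not made up. A row lasts 1/8 s, in which the tool goes at most 62.5 mm and 10.7 degrees, less where a joint would pass 70% of its speed; a pose out of reach is approached as far as the arm can. A call is refused whole if a number of a shift passes 1 or a number of a turn 1, either way. A call with a gripper value outside its range is refused whole. "jaw" is the gripper command: -1 is shut, 1 is fully open, values between are in proportion, set as the call begins (left out, the last holds). The fingers move at their own pace and stop on an object; the grip force is fixed at half the most. Time passes only in rows, so rows that do not move let the fingers close. It gives the time, the measured TCP pose, the force and the opening at its end, in the units of the state.
- read_state(): the state, without advancing time (a new reading comes with each control period).
- get_image(name): name is "scene" or "top" or "wrist"; returns the picture (384x512x3 uint8, red, green, blue); there is no depth.
- calibration(name): a dict with "fx", "fy", "cx", "cy" (pixels), "k1" (the pictures are not rectified: a ray, as slopes to the right and down, at radius r is drawn at 1 + k1 r^2 times it, then the intrinsics apply), "world_from_camera" (4x4, takes a point from camera to world coordinates). Camera axes: x right, y down, z forward; pixel columns grow to the right and rows downward; lengths in mm; the calibration is good to about 2 mm. A picture is of the moment at which its call begins: read the wrist's pose just before it. calibration takes no time and is no camera call; for the wrist camera it gives the pose at the moment of the call.
- finish_job(): hands the job in, once; it reports no verdict.
The state is a dict: "clock": time; "qpos": joint angles; "qd": joint speeds; "tau": joint torques, N m; "eef_pos": TCP position; "tool_rot": TCP orientation; "force": force on the tool from outside, world axes, zero at the start; "torque": the same for the moment, N m; "width": finger opening in mm.
Only numpy, scipy, OpenCV 4.12 (cv2) and the standard library are available. Lean on these libraries where they do the work, as an engineer would, in place of code of your own. Each camera call takes 0.05 s, during which the arm holds its last target. There are 200 camera calls.

## Task

Two steel cups have been left on the lid of the watch-parts case: nest them both in the matching cup standing on the bench mat, so that all three make one upright stack there, while the lid stays shut. Then lift the lid to 50 degrees from shut and hold it there with the gripper; it falls shut if let go, so finish while still holding it. Leave the stack's bottom cup where it stands and do not disturb the loupe, the screwdriver or the white tray.

Things in the scene. Friction and masses are not known exactly. Their poses are not given: they have to be found in the camera images.
- case: grey metal parts case fixed to the mat, open box 170 mm (its x) by 220 mm (its y) by 70 mm tall under a flat aluminium lid. Its place and yaw vary. Origin: centre of the underside (2 mm above the bench top); x points from the lid's grip side towards the hinge side, y is parallel to the hinge, z up.
- lid (a joint): angle of the case's lid in rad: 0 shut, growing as its front edge (the grip's edge) rises; 50 degrees is 0.873; hard stop at 1.35. Nothing holds the lid but gravity, which always pulls it shut; 0.35 kg, about 2 N to lift at the grip. Plate 174 x 224 x 8 mm, underside 70.5 mm above the case's underside, top at 78.5 mm.
- lid_grip (a point): point in the lid's black grip, a block standing on the lid's top at the middle of its front edge: 22 mm along the case's x, 16 mm along its y (the faces to pinch), 36 mm tall. The point is on its mid-axis, 24 mm above the lid's top face, 12 mm below the block's top; lid shut, 150 mm from the hinge axis and 32 mm above it. Axes turn with the lid; shut they equal the case's.
- lid_hinge (a point): point on the lid's hinge axis, mid-way along the far edge of the case, level with the lid's underside. The axis runs along the case's y; the lid opens by a positive turn about +y.
- cup_base: steel cup, tapered and round, one of three alike: 50 mm tall, rim 62 mm across outside, foot 40 mm across, wall 2 mm, weighted solid foot 18 mm thick, about 80 g; nested in a like cup it sits 18 mm higher (its foot rests on the other's inner floor). Origin: centre of the underside, z up. This one stands on the mat (2 mm thick) beside the case, and is to be the bottom of the stack.
- cup_a: steel cup, tapered and round, one of three alike: 50 mm tall, rim 62 mm across outside, foot 40 mm across, wall 2 mm, weighted solid foot 18 mm thick, about 80 g; nested in a like cup it sits 18 mm higher (its foot rests on the other's inner floor). Origin: centre of the underside, z up. This one starts on the shut lid, on the +y half of the case.
- cup_b: steel cup, tapered and round, one of three alike: 50 mm tall, rim 62 mm across outside, foot 40 mm across, wall 2 mm, weighted solid foot 18 mm thick, about 80 g; nested in a like cup it sits 18 mm higher (its foot rests on the other's inner floor). Origin: centre of the underside, z up. This one starts on the shut lid, on the -y half of the case.
- loupe: bystander: aluminium eye loupe, 36 mm across, 32 mm tall, standing. Origin: centre of the underside.
- screwdriver: bystander: small screwdriver 130 mm long, lying. Origin: under its middle, x along it.
- tray: bystander: white two-compartment tray 80 x 130 x 18 mm. Origin: centre of the underside.
Not all that is in view belongs to the job. Leave any turquoise look-alike of the cup_a alone. Leave any turquoise look-alike of the cup_base alone.

How it is judged (in metres and radians):
On the way:
1. all three cups nested in one upright stack on the mat, let go and at rest, with the lid still shut (((z of cup_a in the frame of cup_base between 0.014 and 0.022 m and z of cup_b in the frame of cup_base between 0.032 and 0.04 m) or (z of cup_b in the frame of cup_base between 0.014 and 0.022 m and z of cup_a in the frame of cup_base between 0.032 and 0.04 m)) and horizontal distance between each of cup_a, cup_b and cup_base below 0.006 m and angle between each of cup_base, cup_a, cup_b's own z axis and vertical below 0.12 rad and linear speed of each of cup_base, cup_a, cup_b below 0.03 m/s and contact force between the fingers and cup_base below 0.1 N and contact force between the fingers and cup_a below 0.1 N and contact force between the fingers and cup_b below 0.1 N and height (world z) of cup_base below 0.008 m and value of joint lid below 0.06 rad), for 0.2 s.
At the end, for the whole second after the job is handed in: The lid is held still between 44 and 56 degrees open (0.768 to 0.978 rad) with the fingers on it, while the three cups stand untouched in one stack on the mat: upright within 7 degrees, centred within 6 mm, one cup 18 mm and the other 36 mm (each within 4 mm) above the bottom cup (((z of cup_a in the frame of cup_base between 0.014 and 0.022 m and z of cup_b in the frame of cup_base between 0.032 and 0.04 m) or (z of cup_b in the frame of cup_base between 0.014 and 0.022 m and z of cup_a in the frame of cup_base between 0.032 and 0.04 m)) and horizontal distance between each of cup_a, cup_b and cup_base below 0.006 m and angle between each of cup_base, cup_a, cup_b's own z axis and vertical below 0.12 rad and linear speed of each of cup_base, cup_a, cup_b below 0.03 m/s and contact force between the fingers and cup_base below 0.1 N and contact force between the fingers and cup_a below 0.1 N and contact force between the fingers and cup_b below 0.1 N and height (world z) of cup_base below 0.008 m and value of joint lid between 0.768 and 0.978 rad and velocity of joint lid between -0.1 and 0.1 rad/s and contact force between the fingers and case above 0.5 N); the arm keeps its last pose, push and grip.
It fails at once if the bottom cup pushed more than 30 mm from where it stood (distance of cup_base from where it was at the start of the episode above 0.03 m).
It fails at once if the loupe moved more than 20 mm (distance of loupe from where it was at the start of the episode above 0.02 m).
It fails at once if the screwdriver moved more than 20 mm (distance of screwdriver from where it was at the start of the episode above 0.02 m).
It fails at once if the tray moved more than 20 mm (distance of tray from where it was at the start of the episode above 0.02 m).
It fails at once if the lid opened past 6 degrees with a cup still on it (value of joint lid above 0.1 rad and (contact force between case and cup_a above 0.05 N or contact force between case and cup_b above 0.05 N)).
It also fails if it takes over 67 s, if anything falls off the work surface, if the arm or the gripper's body presses on something with over 40 N, if the wrist force passes 120 N, or if a joint passes its speed limit or range.

## Working session

There is one attempt and no reset: what is moved stays moved. The work goes in short steps, Python scripts to look and compute and a tool call to move; the robot and the scene stay as the last step left them, time stands still between calls to the robot, and variables do not carry over. Pictures are saved under pics/ and viewed, about 8 in all and at most 12, crops included, and the job is handed in when it is done.

Besides the shell and the picture viewer there is one more tool, called after ">>>" as name(argument=value, ...), one argument or row to a line, values as JSON. apply_moves: Moves the arm, as the interface text tells. Its arguments: {"type":"object","properties":{"targets":{"type":"array"},"jaw":{"type":"number"}},"required":["targets"]}

```bash
mkdir -p pics; ls
python3 - <<'E'
from cell import *
import cv2,numpy as np
np.set_printoptions(precision=3,suppress=True)
s=read_state();print(s)
for n in("scene","top"):
    im=get_image(n);cv2.imwrite(f"pics/{n}0.png",im[:,:,::-1]);c=calibration(n);print(n,c)
print(calibration("wrist"))
a=cv2.imread("pics/scene0.png");b=cv2.imread("pics/top0.png")
E
```

```text
pics
{'clock': 0.0, 'qpos': array([-1.382,  0.629,  0.038,  1.518, -0.027,  0.996, -0.02 ]), 'qd': array([-0.001,  0.   ,  0.001,  0.   ,  0.   , -0.001, -0.   ]), 'tau': array([ -0.001, -56.34 ,   1.226, -19.345,   0.011,   0.011,   0.   ]), 'eef_pos': array([163.655, 628.395, 230.375]), 'tool_rot': array([-1.573, -0.   , -0.255]), 'force': array([0.368, 0.175, 0.207]), 'torque': array([ 0.007,  0.012, -0.022]), 'width': 85.48590496750042}
scene {'fx': 436.0888695899107, 'fy': 436.0888695899107, 'cx': 247.8251367464473, 'cy': 190.95755677363908, 'k1': 0.025521310329272254, 'world_from_camera': array([[  -0.667,    0.522,   -0.531, 1335.149],
       [   0.744,    0.45 ,   -0.493,  674.057],
       [  -0.018,   -0.724,   -0.689, 1033.071],
       [   0.   ,    0.   ,    0.   ,    1.   ]])}
top {'fx': 349.77921294181897, 'fy': 349.77921294181897, 'cx': 256.87056902102063, 'cy': 192.90817463865966, 'k1': -0.04897877616341324, 'world_from_camera': array([[  0.016,  -0.976,   0.216, 443.485],
       [ -1.   ,  -0.017,  -0.002, -12.448],
       [  0.005,  -0.216,  -0.976, 940.947],
       [  0.   ,   0.   ,   0.   ,   1.   ]])}
{'fx': 339.03183103420855, 'fy': 339.03183103420855, 'cx': 254.66254306316637, 'cy': 190.66513710951102, 'k1': -0.059640764930455316, 'world_from_camera': array([[  0.253,   0.915,   0.315,  82.287],
       [  0.968,  -0.238,  -0.084, 650.186],
       [ -0.001,   0.326,  -0.945, 373.05 ],
       [  0.   ,   0.   ,   0.   ,   1.   ]])}
```

View pics/top0.png

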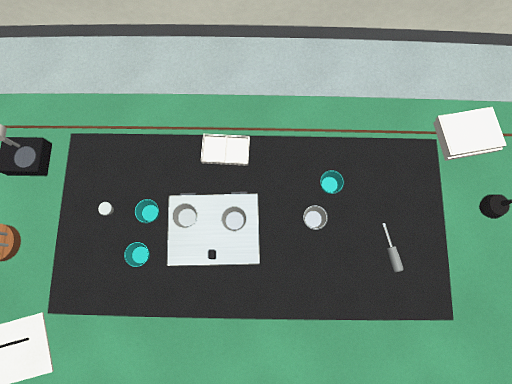

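View pics/scene0.png

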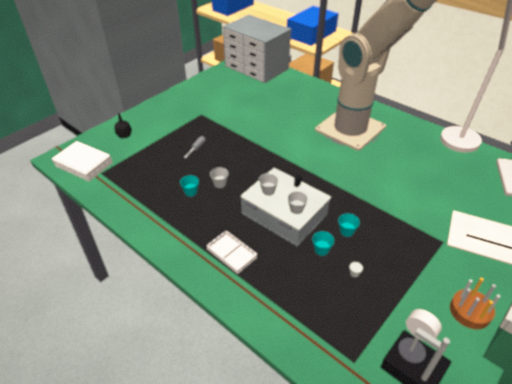

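```bash
cat > h.py <<'E'
from cell import *
import cv2,numpy as np
np.set_printoptions(precision=1,suppress=True)
def KD(c):
    return np.array([[c["fx"],0,c["cx"]],[0,c["fy"],c["cy"]],[0,0,1.]]),c["k1"]
def rays(c,p):
    K,k=KD(c); d=(np.atleast_2d(p)-K[:2,2])/[K[0,0],K[1,1]]
    u=d.copy()
    for _ in range(20): u=d/(1+k*(u**2).sum(1,keepdims=True))
    T=c["world_from_camera"]; r=np.c_[u,np.ones(len(u))]@T[:3,:3].T
    return T[:3,3],r
def plane(c,p,z):
    o,r=rays(c,p); return o+r*((z-o[2])/r[:,2])[:,None]
def proj(c,P):
    T=c["world_from_camera"];q=(np.atleast_2d(P)-T[:3,3])@T[:3,:3]
    u=q[:,:2]/q[:,2:];u=u*(1+c["k1"]*(u**2).sum(1,keepdims=True))
    return u*[c["fx"],c["fy"]]+[c["cx"],c["cy"]]
E
python3 - <<'E'
from h import *
c=calibration("top");im=cv2.imread("pics/top0.png")
hsv=cv2.cvtColor(im,cv2.COLOR_BGR2HSV)
m=((hsv[:,:,2]>90)&(hsv[:,:,1]<60)).astype(np.uint8)*255
roi=np.zeros_like(m);roi[136:312,75:435]=255;m&=roi
for k in cv2.findContours(m,cv2.RETR_EXTERNAL,cv2.CHAIN_APPROX_NONE)[0]:
    if cv2.contourArea(k)<60: continue
    r=cv2.minAreaRect(k);print(r,cv2.contourArea(k),plane(c,np.float32(cv2.boxPoints(r)),80.5 if cv2.contourArea(k)>3000 else 52)[:,:2].tolist())
print("grip",plane(c,[212,254],100),"a",plane(c,[185,215],130),"b",plane(c,[234,218],130),"base",plane(c,[315,217],45))
print("turq",plane(c,[[332,182],[147,211],[137,254]],45))
cv2.imwrite("pics/top0c.png",cv2.resize(im[175:280,90:360],None,fx=2.9,fy=2.9,interpolation=cv2.INTER_CUBIC))
E
```

```text
((391.1000671386719, 246.80001831054688), (50.91266632080078, 9.17060375213623), 71.56504821777344) 248.5 [[563.5930233027933, -329.0234241271429], [571.424570655326, -352.2310615342726], [449.45713449821886, -386.06218033751327], [442.1572656638444, -363.34830166464644]]
((315.0, 217.0), (24.0, 24.0), 90.0) 450.5 [[610.4781368219767, -134.05819839595807], [611.4866495328608, -196.42512773328562], [549.1315295287018, -194.7782454227599], [548.2298630852727, -133.31382752708936]]
((105.00001525878906, 208.50003051757812), (13.435027122497559, 13.435027122497559), 45.0) 141.0 [[591.8998373283177, 404.4396684575938], [617.4899347132034, 382.0687982715984], [592.8360426614029, 354.2992635256736], [567.5408162252514, 376.64726935116323]]
((212.4834747314453, 228.65719604492188), (72.53507232666016, 92.37440490722656), 88.87670135498047) 6394.0 [[629.2626046613411, 216.17067316043094], [637.8891108126589, -16.816069520134306], [458.363246610702, -22.961398311354227], [449.96897148181415, 200.217245591043]]
((224.5, 150.5), (29.0, 49.0), 90.0) 1293.0 [[795.5568470308446, 142.10233575766185], [797.7212728398263, 9.550893058578154], [715.902359605985, 7.844285508909348], [713.7388919162476, 137.78012323337447]]
grip [[479.5  90.1 100. ]] a [[567.3 153.6 130. ]] b [[562.2  38.5 130. ]] base [[ 580.7 -165.8   45. ]]
turq [[ 675.  -212.9   45. ]
 [ 589.   270.9   45. ]
 [ 478.   287.6   45. ]]
```

View pics/top0c.png

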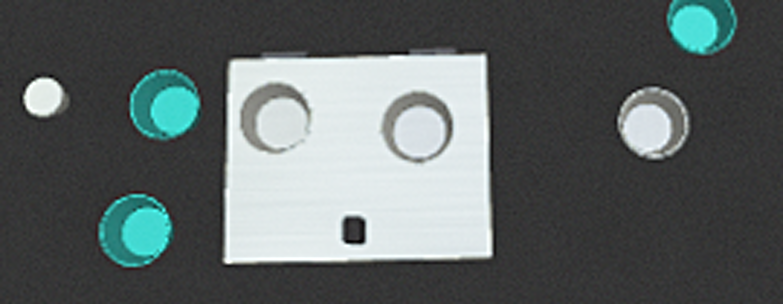

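>>> apply_moves(
  targets=[
    [0,0,0,0,-0.92,0],
    [0,0,0,0,-0.91,0],
    [0.8,0,-0.95,0,0,0],
    [0.8,0,-0.95,0,0,0],
    [0.8,0,-0.95,0,0,0],
    [0.8,0,-0.95,0,0,0],
    [0.8,0,-0.95,0,0,0],
    [0.8,0,-0.95,0,0,0],
    [0.8,0,-0.95,0,0,0],
    [0.8,0,-0.95,0,0,0],
    [0.8,0,-0.95,0,0,0],
    [0.8,0,-0.95,0,0,0],
  ],
  jaw=1,
)

```text
clock: 1.6
eef_pos: [484.8, 247.9, 231.1]
tool_rot: [-1.571, 0.0, 0.001]
force: [0.9, 1.3, 0.3]
width: 85.7
```

>>> apply_moves(
  targets=[
    [0.31,0,-0.95,0,0,0],
    [0.31,0,-0.95,0,0,0],
    [0.31,0,-0.95,0,0,0],
    [0.31,0,-0.95,0,0,0],
    [0,0,0,0,0,0],
  ],
)

```text
clock: 2.22
eef_pos: [534.5, 92.9, 231.0]
tool_rot: [-1.573, 0.0, -0.006]
force: [-1.1, -0.3, -0.3]
width: 85.5
```

Run:
```python
from h import *
print(read_state()["eef_pos"]);c=calibration("wrist");im=get_image("wrist");cv2.imwrite("pics/w1.png",im[:,:,::-1])
np.save("w1.npy",c["world_from_camera"]);print(c["world_from_camera"])
print(proj(c,[[567,153.6,130.5],[562,38.5,130.5],[479.5,90,105]]))
```

```text
[534.5  92.9 231. ]
[[  0.    0.9   0.3 450.4]
 [  1.   -0.   -0.   94.1]
 [ -0.    0.3  -0.9 373.6]
 [  0.    0.    0.    1. ]]
[[331.4 229.5]
 [185.8 224.5]
 [250.4 113.8]]
```

View pics/w1.png

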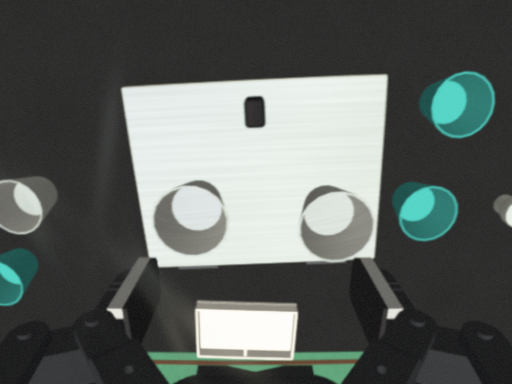

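```bash
cat >> h.py <<'E'
def circ(P):
    A=np.c_[2*P[:,:2],np.ones(len(P))];s=np.linalg.lstsq(A,(P[:,:2]**2).sum(1),rcond=None)[0]
    return s[:2],np.sqrt(s[2]+s[:2]@s[:2])
def rim(c,im,box,z,mask):
    x0,y0,x1,y1=box; m=np.zeros(mask.shape,np.uint8); m[y0:y1,x0:x1]=mask[y0:y1,x0:x1]
    k=max(cv2.findContours(m,cv2.RETR_EXTERNAL,cv2.CHAIN_APPROX_NONE)[0],key=cv2.contourArea)
    h=cv2.convexHull(k)[:,0].astype(float); return h
E
python3 - <<'E'
from h import *
c=calibration("wrist");im=cv2.imread("pics/w1.png");g=cv2.GaussianBlur(cv2.cvtColor(im,cv2.COLOR_BGR2GRAY),(3,3),0)
print("lid",g[150,260],"in a",g[245,330],g[225,365],"wall a",g[188,312])
dark=((g<185)*255).astype(np.uint8); light=((g>75)*255).astype(np.uint8)
for n,b,z,mk,cut in(("a",(290,180,374,262),130.5,dark,222),("b",(150,172,232,260),130.5,dark,215),("base",(0,170,62,240),52,light,205)):
    h=rim(c,im,b,z,mk); print(n,h.min(0),h.max(0))
    q=h[h[:,1]>cut]; 
    if n=="base": q=h[(h[:,1]>cut)&(h[:,0]>3)]
    print(len(q),circ(plane(c,q,z)))
k=max(cv2.findContours(255-light[85:140,230:280],cv2.RETR_EXTERNAL,cv2.CHAIN_APPROX_NONE)[0],key=cv2.contourArea)[:,0]+[230,85]
r=cv2.minAreaRect(np.float32(k));print("grip",r,k.min(0),k.max(0),plane(c,np.float32(cv2.boxPoints(r)),116.5)[:,:2].tolist())
L=((g>150)*255).astype(np.uint8)
k=max(cv2.findContours(L[:275],cv2.RETR_EXTERNAL,cv2.CHAIN_APPROX_NONE)[0],key=cv2.contourArea)
q=cv2.approxPolyDP(cv2.convexHull(k),8,True)[:,0].astype(float);print(q.tolist(),plane(c,q,80.5)[:,:2].tolist())
E
```

```text
lid 236 in a 125 139 wall a 222
a [297. 195.] [373. 261.]
4 (array([580. , 161.5]), np.float64(34.36292002780962))
b [153. 189.] [226. 254.]
20 (array([559.3,  44.7]), np.float64(28.81365424933442))
base [  0. 177.] [ 56. 234.]
6 (array([ 576.9, -159. ]), np.float64(33.28519425721738))
grip ((254.5, 111.5), (29.0, 17.0), 90.0) [246  97] [263 126] [[465.33965917826504, 89.78211699103703], [465.3819358522117, 102.2844673932147], [486.6587838836245, 102.36814961283439], [486.6158182827927, 89.5483412099079]]
[[386.0, 75.0], [373.0, 257.0], [159.0, 266.0], [149.0, 256.0], [122.0, 88.0]] [[449.38523741013427, 205.2474176051758], [620.4412598839325, 212.81475256710854], [629.8078212077495, 0.07739349681081364], [618.49006441242, -8.75005500582644], [459.07839958137885, -15.208679749713923]]
```

Run:
```python
from h import *
c=calibration("wrist")
for n,l,r,b,z in(("a",300,373.5,261.5,130.5),("b",153,227,255,130.5),("base",-9,44,234.5,52)):
    p=plane(c,[[l,220],[r,220],[(l+r)/2,b]],z);print(n,p[:,:2].tolist(),"ctr",p[2,0]-31,(p[0,1]+p[1,1])/2)
```

```text
a [[557.7863460657127, 131.32925143326898], [558.1361814364893, 189.4651808719069], [595.2099804118266, 163.22160810395232]] ctr 564.2099804118266 160.39721615258793
b [[557.5211759353479, 15.90425628499257], [557.583931899083, 74.20749833823501], [588.6658345959605, 43.03810797767751]] ctr 557.6658345959605 45.05587731161379
base [[592.8987150185578, -188.56054483503976], [592.5684713531931, -127.82342551564217], [609.9132077555287, -162.0747166701599]] ctr 578.9132077555287 -158.19198517534096
```

Run:
```python
from h import *
c=calibration("wrist");e=read_state()["eef_pos"]
for dz in(0,6,13,20): print(dz,proj(c,[e+[-11,42.7,dz],e+[11,42.7,dz],e+[-11,57,dz],e+[-11,-42.7,dz]]).tolist())
```

```text
0 [[344.832820333124, 238.63938536547258], [340.8715128099924, 278.67290137272863], [374.8489092850433, 238.38934208637556], [163.31473879863063, 239.15937007398915]]
6 [[348.1142001363367, 244.6878018652738], [343.8357685375354, 285.799302471635], [379.19238333532496, 244.4010322382789], [159.98626999251508, 245.22065946234255]]
13 [[352.25088070811637, 252.3215180761586], [347.5539201016675, 294.7496036501919], [384.66286347930634, 251.9831311585274], [155.79069285797857, 252.8698251059277]]
20 [[356.7614929000874, 260.65656546254024], [351.58415357952555, 304.4658154030644], [390.620951760072, 260.2546701423986], [151.21646842495454, 261.22069975073526]]
```

>>> apply_moves(
  targets=[
    [0.29,0,-0.6,0,0,0],
    [0.29,0,-0.6,0,0,0],
    [0,0,0,0,0,0],
    [0,0.7,0,0,0,0],
    [0,0.7,0,0,0,0],
    [0,0.6,0,0,0,0],
  ],
)

```text
clock: 3.02
eef_pos: [556.0, 52.1, 150.3]
tool_rot: [-1.569, 0.001, 0.004]
force: [0.1, -0.0, 0.5]
width: 85.7
```

Run:
```python
from h import *
print(read_state()["eef_pos"]);c=calibration("wrist");im=get_image("wrist");cv2.imwrite("pics/w2.png",im[:,:,::-1])
```

```text
[556.   52.1 150.3]
```

View pics/w2.png

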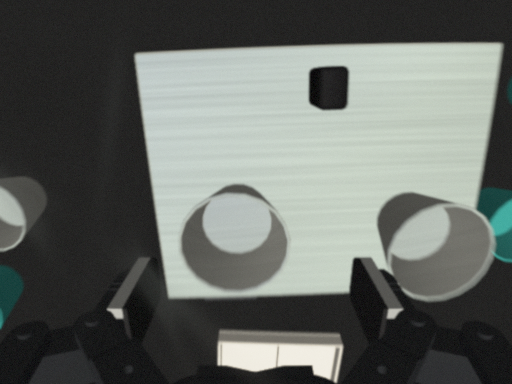

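Run:
```python
from h import *
c=calibration("wrist")
p=plane(c,[[181,241],[289.5,241],[235,291]],130.5);print(p[:,:2].tolist(),"ctr",p[2,0]-31,(p[0,1]+p[1,1])/2)
p=plane(c,[[381,250],[494.5,250],[438,301]],130.5);print(p[:,:2].tolist(),"ctr",p[2,0]-31,(p[0,1]+p[1,1])/2)
e=plane(c,[[309,100],[348,100],[330,67],[330,109]],116.5);print(e[:,:2].tolist())
```

```text
[[552.9133712542488, 13.281244812289863], [552.7049749430529, 70.40300757380143], [583.8375660040354, 41.228615604241746]] ctr 552.8375660040354 41.842126193045644
[[558.1906216507814, 119.78570493416515], [558.9060984067885, 183.99254403007728], [591.6626261029639, 157.88072780640573]] ctr 560.6626261029639 151.88912448212122
[[481.64874031948244, 79.04386408974304], [481.4544108871107, 98.67377721732862], [465.8307954125357, 88.55924994152299], [485.9803606053332, 89.89106257593606]]
```

>>> apply_moves(
  targets=[
    [0,0,-0.23,0,0,0],
    [0,0.5,0,0,0,0],
    [0,0.5,0,0,0,0],
    [0,0,0,0,0,0],
  ],
)

```text
clock: 3.58
eef_pos: [556.6, 40.2, 111.4]
tool_rot: [-1.571, 0.001, 0.001]
force: [0.4, -0.5, 0.4]
width: 85.4
```

>>> apply_moves(
  targets=[
    [0,0,0,0,0,0],
    [0,0,0,0,0,0],
    [0,0,0,0,0,0],
    [0,0,0,0,0,0],
    [0,0,0,0,0,0],
    [0,0,0,0,0,0],
  ],
  jaw=-1,
)

```text
clock: 4.32
eef_pos: [558.2, 40.3, 113.7]
tool_rot: [-1.57, -0.003, 0.001]
force: [-1.3, -0.3, 10.3]
width: 57.8
```

>>> apply_moves(
  targets=[
    [0,-0.3,0,0,0,0],
    [0,-0.6,0,0,0,0],
    [0,-0.6,0,0,0,0],
    [0,0,0,0,0,0],
  ],
)

```text
clock: 4.82
eef_pos: [558.7, 40.2, 173.7]
tool_rot: [-1.57, -0.005, 0.001]
force: [0.1, 0.1, -1.9]
width: 57.8
```

Run:
```python
from h import *
s=read_state();print(s["eef_pos"],s["force"],s["width"]);c=calibration("wrist");im=get_image("wrist");cv2.imwrite("pics/w3.png",im[:,:,::-1])
```

```text
[558.7  40.2 173.7] [ 0.1  0.1 -1.9] 57.83858477620553
```

View pics/w3.png

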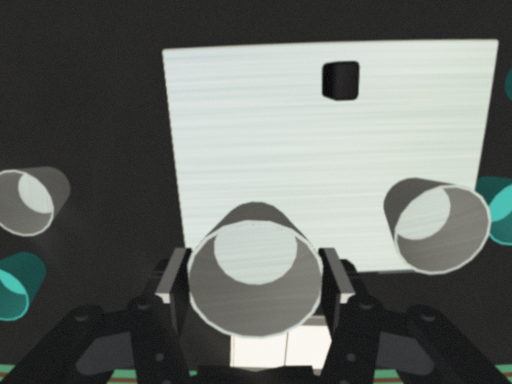

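Run:
```python
from h import *
c=calibration("wrist");e=read_state()["eef_pos"]
z=e[2]+16.8
p=plane(c,[[188,279],[322.5,279],[255,337],[255,221]],z);print(p[:,:2].tolist(),"ctr-tcp",(p[2,0]+p[3,0])/2-e[0],(p[0,1]+p[1,1])/2-e[1])
im=cv2.imread("pics/w3.png");g=cv2.GaussianBlur(cv2.cvtColor(im,cv2.COLOR_BGR2GRAY),(3,3),0)
m=((g>70)*255).astype(np.uint8)
h=rim(c,im,(0,160,80,240),52,m);q=h[(h[:,1]>205)&(h[:,0]>3)];print(q.tolist())
p=plane(c,[[27,235.5],[54.5,203],[17,169]],52);print(p[:,:2].tolist())
```

```text
[[557.3593983031824, 11.475265887367648], [557.3796867061277, 69.87693535970138], [589.1852572052626, 40.5746169913975], [529.7682096580136, 40.5533255961125]] ctr-tcp 1.8620180635515453 0.5243998962060914
[[50.0, 226.0], [44.0, 232.0], [40.0, 234.0], [35.0, 236.0], [20.0, 236.0], [16.0, 235.0], [13.0, 234.0]]
[[606.4632670073213, -161.48502125402356], [575.4550780370603, -129.53092241916798], [545.3769354867366, -156.2527698235206]]
```

>>> apply_moves(
  targets=[
    [0.06,0,-0.5,0,0,0],
    [0.06,0,-0.7,0,0,0],
    [0.06,0,-0.7,0,0,0],
    [0.06,0,-0.7,0,0,0],
    [0.06,0,-0.7,0,0,0],
    [0.06,0,-0.7,0,0,0],
    [0.04,0,-0.6,0,0,0],
    [0,0,-0.4,0,0,0],
    [0,0,0,0,0,0],
  ],
)

```text
clock: 6.0
eef_pos: [572.3, -162.1, 170.6]
tool_rot: [-1.571, 0.001, -0.002]
force: [0.2, 0.5, -0.8]
width: 57.9
```

Run:
```python
from h import *
s=read_state();print(s["eef_pos"],s["force"],s["width"]);c=calibration("wrist");im=get_image("wrist");cv2.imwrite("pics/w4.png",im[:,:,::-1])
```

```text
[ 572.3 -162.1  170.6] [ 0.2  0.5 -0.8] 57.90678681300938
```

View pics/w4.png

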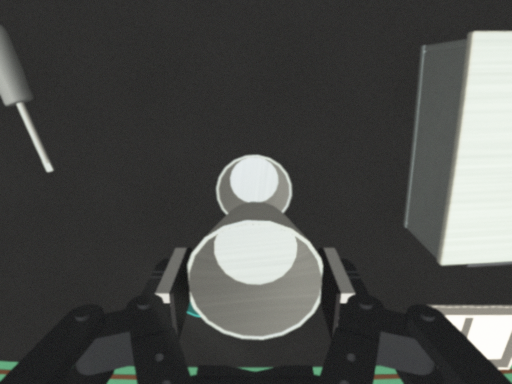

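Run:
```python
from h import *
c=calibration("wrist");e=read_state()["eef_pos"]
p=plane(c,[[216,190],[292.5,190],[254,154.5]],52);print(p[:,:2].tolist(),"ctr",p[2,0]+31,(p[0,1]+p[1,1])/2)
z=e[2]+16.8
p=plane(c,[[188,279],[323,279],[255,338],[255,221]],z);print(p[:,:2].tolist(),"ctr",(p[2,0]+p[3,0])/2,(p[0,1]+p[1,1])/2)
```

```text
[[577.7616443489009, -191.36690891922996], [577.8474830713033, -128.99776309993092], [548.2871977937348, -160.33636591038785]] ctr 579.2871977937348 -160.18233600958044
[[572.3422536598864, -188.88122243200232], [572.4422834427904, -130.26086790286135], [604.702138144762, -159.82017107071735], [544.8321331265292, -159.77390224516463]] ctr 574.7671356356457 -159.57104516743183
```

>>> apply_moves(
  targets=[
    [0.09,0,0,0,0,0],
    [0,0.6,0,0,0,0],
    [0,0.6,0,0,0,0],
    [0,0.6,0,0,0,0],
    [0,0.5,0,0,0,0],
    [0,0.3,0,0,0,0],
    [0,0.16,0,0,0,0],
    [0,0,0,0,0,0],
  ],
)

```text
clock: 7.05
eef_pos: [576.9, -159.6, 60.9]
tool_rot: [-1.571, -0.0, 0.001]
force: [-1.2, -0.6, -0.8]
width: 57.8
```

>>> apply_moves(
  targets=[
    [0,0.06,0,0,0,0],
    [0,0.06,0,0,0,0],
    [0,0.03,0,0,0,0],
    [0,0,0,0,0,0],
  ],
)

```text
clock: 7.55
eef_pos: [576.8, -160.0, 54.9]
tool_rot: [-1.571, -0.0, 0.001]
force: [1.0, -0.3, -0.4]
width: 57.6
```

Not yet seated; release ~2 mm above the seat.

>>> apply_moves(
  targets=[
    [0,0.03,0,0,0,0],
    [0,0,0,0,0,0],
  ],
)

```text
clock: 7.8
eef_pos: [576.9, -160.2, 53.8]
tool_rot: [-1.571, -0.0, 0.0]
force: [0.3, -0.5, 1.0]
width: 58.1
```

>>> apply_moves(
  targets=[
    [0,0,0,0,0,0],
    [0,0,0,0,0,0],
    [0,0,0,0,0,0],
    [0,0,0,0,0,0],
    [0,0,0,0,0,0],
  ],
  jaw=1,
)

```text
clock: 8.43
eef_pos: [576.7, -159.9, 53.7]
tool_rot: [-1.571, 0.0, 0.001]
force: [-0.2, -0.2, -0.2]
width: 85.2
```

>>> apply_moves(
  targets=[
    [0,-0.6,0,0,0,0],
    [0,-0.9,0,0,0,0],
    [0,-0.9,0,0,0,0],
    [0,-0.7,0,0,0,0],
    [0,0,0,0,0,0],
  ],
)

```text
clock: 9.05
eef_pos: [578.3, -160.3, 180.0]
tool_rot: [-1.572, -0.005, 0.001]
force: [1.2, 0.4, -0.1]
width: 85.2
```

Run:
```python
from h import *
s=read_state();print(s["eef_pos"],s["force"],s["width"]);c=calibration("wrist");im=get_image("wrist");cv2.imwrite("pics/w5.png",im[:,:,::-1])
for z in(52,70,88):print(z,proj(c,[[579,-191,z],[579,-129,z],[548,-160,z],[610,-160,z]]).tolist())
```

```text
[ 578.3 -160.3  180. ] [ 1.2  0.4 -0.1] 85.20304747574312
52 [[217.78545760158312, 180.35108206552954], [291.9258754443224, 180.3675267393347], [254.85566052365976, 143.69032364763316], [254.8485758642791, 214.4966170317208]]
70 [[215.4119973291459, 187.25969244428344], [294.27851680022496, 187.27864496985643], [254.84461671246035, 148.43137396399828], [254.83781402308995, 223.2425152109767]]
88 [[212.71820606499097, 195.10864235064102], [296.94871130195753, 195.13066815521628], [254.83199250851996, 153.84984200654577], [254.82563441860876, 233.1237735750535]]
```

View pics/w5.png

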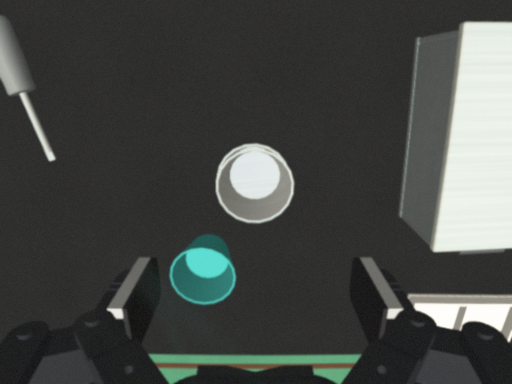

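Run:
```python
from h import *
c=calibration("wrist");e=read_state()["eef_pos"];c["world_from_camera"]=c["world_from_camera"].copy();c["world_from_camera"][:3,3]+=np.array([558.7,40.2,173.7])-e
p=plane(c,[[386,228],[490.5,228],[441,273.5]],130.5);print(p[:,:2].tolist(),"ctr",p[2,0]-31,(p[0,1]+p[1,1])/2)
p=plane(c,[[322,80],[359,80],[340,61],[340,100]],116.5);print(p[:,:2].tolist())
p=plane(c,[[163.5,50],[497,39.5]],80.5);print(p[:,:2].tolist())
```

```text
[[562.688309432842, 120.39729136767993], [563.2418779341218, 187.33143942872547], [595.5339305103962, 161.39184814880625]] ctr 564.5339305103962 153.8643653982027
[[477.40086222993847, 78.45533123176688], [477.1946836923195, 99.51642379373246], [467.12302692250114, 87.94720754841651], [488.35883081545853, 89.48917208997885]]
[[458.9624518822778, -18.958556886012047], [449.7737833797604, 201.29773541711285]]
```

>>> apply_moves(
  targets=[
    [-0.04,0,0.6,0,0,0],
    [-0.04,0,0.8,0,0,0],
    [-0.04,0,0.8,0,0,0],
    [-0.04,0,0.8,0,0,0],
    [-0.04,0,0.8,0,0,0],
    [-0.04,0,0.8,0,0,0],
    [-0.04,0,0.8,0,0,0],
    [-0.04,0,0.8,0,0,0],
    [-0.04,0,0.8,0,0,0],
    [-0.04,0,0.6,0,0,0],
    [0,0,0.3,0,0,0],
    [0,0,0,0,0,0],
  ],
)

```text
clock: 10.6
eef_pos: [560.0, 156.4, 176.8]
tool_rot: [-1.571, 0.001, 0.002]
force: [1.3, -0.4, -0.9]
width: 85.8
```

Run:
```python
from h import *
s=read_state();print(s["eef_pos"]);c=calibration("wrist");im=get_image("wrist");cv2.imwrite("pics/w6.png",im[:,:,::-1])
```

```text
[560.  156.4 176.8]
```

View pics/w6.png

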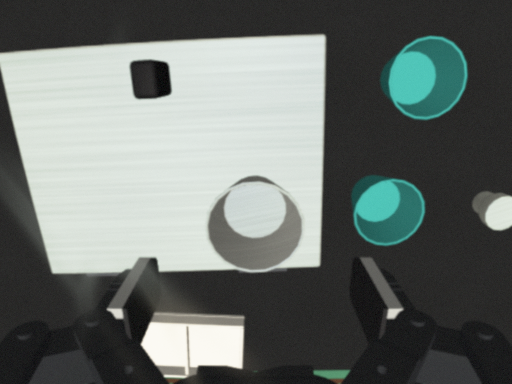

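Run:
```python
from h import *
c=calibration("wrist")
p=plane(c,[[207.5,225],[302.5,225],[255,271.5]],130.5);print(p[:,:2].tolist(),"ctr",p[2,0]-30,(p[0,1]+p[1,1])/2)
p=plane(c,[[130,85],[171,85],[150,59],[150,99]],116.5);print(p[:,:2].tolist())
```

```text
[[563.5502396111975, 126.50878549028255], [563.5434378538553, 184.69673638660893], [596.4513823138045, 155.607086801931]] ctr 566.4513823138045 155.60276093844573
[[481.30332188868994, 83.08988774786037], [481.5851635056734, 107.08719410209494], [467.19869047359236, 96.08408687277384], [489.3655037541303, 94.12274047993375]]
```

>>> apply_moves(
  targets=[
    [0.1,0.3,0,0,0,0],
    [0,0.5,0,0,0,0],
    [0,0.5,0,0,0,0],
    [0,0.33,0,0,0,0],
    [0,0,0,0,0,0],
  ],
)

```text
clock: 11.28
eef_pos: [563.9, 155.1, 111.2]
tool_rot: [-1.572, 0.002, -0.0]
force: [0.7, 0.0, 0.4]
width: 85.2
```

>>> apply_moves(
  targets=[
    [0,0,0,0,0,0],
    [0,0,0,0,0,0],
    [0,0,0,0,0,0],
    [0,0,0,0,0,0],
    [0,0,0,0,0,0],
    [0,0,0,0,0,0],
  ],
  jaw=-1,
)

```text
clock: 12.02
eef_pos: [565.3, 156.2, 114.1]
tool_rot: [-1.57, -0.002, 0.001]
force: [-1.5, -1.7, 5.7]
width: 57.3
```

>>> apply_moves(
  targets=[
    [0,-0.3,0,0,0,0],
    [0,-0.6,0,0,0,0],
    [0,-0.6,0,0,0,0],
    [0,0,0,0,0,0],
  ],
)

```text
clock: 12.52
eef_pos: [566.2, 156.6, 175.0]
tool_rot: [-1.569, -0.005, 0.001]
force: [0.6, 0.1, -0.9]
width: 57.4
```

>>> apply_moves(
  targets=[
    [0.03,0,-0.6,0,0,0],
    [0.03,0,-0.8,0,0,0],
    [0.03,0,-0.8,0,0,0],
    [0.03,0,-0.8,0,0,0],
    [0.03,0,-0.8,0,0,0],
    [0.03,0,-0.8,0,0,0],
    [0.03,0,-0.8,0,0,0],
    [0.03,0,-0.8,0,0,0],
    [0.02,0,-0.8,0,0,0],
    [0.01,0,-0.6,0,0,0],
    [0,0,-0.3,0,0,0],
    [0,0,0,0,0,0],
  ],
)

```text
clock: 14.02
eef_pos: [575.2, -160.3, 172.0]
tool_rot: [-1.571, 0.001, -0.001]
force: [1.5, 0.5, -0.9]
width: 57.5
```

Run:
```python
from h import *
s=read_state();print(s["eef_pos"],s["width"]);c=calibration("wrist");im=get_image("wrist");cv2.imwrite("pics/w7.png",im[:,:,::-1])
g=cv2.GaussianBlur(cv2.cvtColor(im,cv2.COLOR_RGB2GRAY),(3,3),0)
m=((g>75)*255).astype(np.uint8)
# stack rim (z=70) top half, and held rim
for y in(165,180): r=np.where(m[y,190:330])[0]+190;print(y,r.min(),r.max(),plane(c,[[r.min(),y],[r.max(),y]],70)[:,:2].tolist())
col=np.where(m[100:300,255])[0]+100;print("top",col.min())
h=rim(c,im,(200,130,310,192),70,m);q=h[h[:,1]<188];print(circ(plane(c,q,70)))
```

```text
[ 575.2 -160.3  172. ] 57.509441218481314
165 222 284 [[555.0047112339784, -184.26511553726453], [555.0678207398842, -138.1136672621318]]
180 215 293 [[566.6781704668559, -189.93400115232157], [566.7575410304978, -130.99769352594166]]
top 150
(array([ 574.3, -160.8]), np.float64(30.676800771232593))
```

View pics/w7.png

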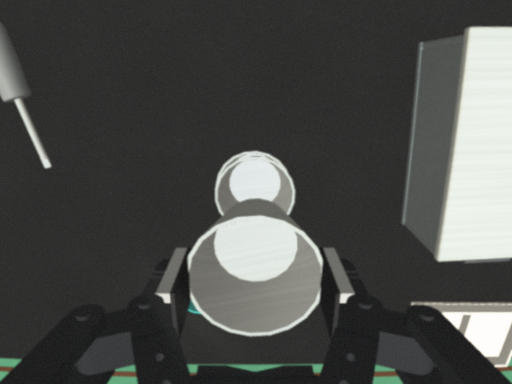

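>>> apply_moves(
  targets=[
    [0.08,0,0,0,0,0],
    [0,0.6,0,0,0,0],
    [0,0.6,0,0,0,0],
    [0,0.6,0,0,0,0],
    [0,0.4,0,0,0,0],
    [0,0.15,0,0,0,0],
    [0,0,0,0,0,0],
  ],
)

```text
clock: 14.95
eef_pos: [579.0, -159.6, 78.5]
tool_rot: [-1.571, -0.0, 0.001]
force: [-0.6, -0.2, -1.4]
width: 57.4
```

>>> apply_moves(
  targets=[
    [0,0.08,0,0,0,0],
    [0,0.05,0,0,0,0],
    [0,0.03,0,0,0,0],
    [0,0,0,0,0,0],
  ],
)

```text
clock: 15.45
eef_pos: [578.8, -159.9, 72.1]
tool_rot: [-1.571, -0.0, 0.001]
force: [0.1, 0.9, -1.1]
width: 57.4
```

>>> apply_moves(
  targets=[
    [0,0,0,0,0,0],
    [0,0,0,0,0,0],
    [0,0,0,0,0,0],
    [0,0,0,0,0,0],
    [0,0,0,0,0,0],
  ],
  jaw=1,
)

```text
clock: 16.08
eef_pos: [578.7, -159.9, 72.1]
tool_rot: [-1.571, 0.0, 0.001]
force: [0.5, 0.1, -0.1]
width: 85.4
```

>>> apply_moves(
  targets=[
    [0,-0.6,0,0,0,0],
    [0,-0.9,0,0,0,0],
    [0,-0.9,0,0,0,0],
    [0,-0.4,0,0,0,0],
    [0,0,0,0,0,0],
  ],
)

```text
clock: 16.7
eef_pos: [579.3, -160.0, 184.7]
tool_rot: [-1.571, -0.002, 0.001]
force: [0.2, -0.3, -0.4]
width: 85.5
```

Run:
```python
from h import *
s=read_state();print(s["eef_pos"],s["width"],s["qpos"].round(2));c=calibration("wrist");im=get_image("wrist");cv2.imwrite("pics/w8.png",im[:,:,::-1])
g=cv2.GaussianBlur(cv2.cvtColor(im,cv2.COLOR_RGB2GRAY),(3,3),0)
m=((g>75)*255).astype(np.uint8)
h=rim(c,im,(200,130,310,250),88,m);print(h.min(0),h.max(0));q=h[h[:,1]>200];print(circ(plane(c,q,88)))
for z in(52,70,88):print(z,proj(c,[[579,-191,z],[579,-129,z],[548,-160,z],[610,-160,z]]).tolist())
cv2.imwrite("pics/w8c.png",cv2.resize(im[130:260,190:320,::-1],None,fx=4,fy=4))
```

```text
[ 579.3 -160.   184.7] 85.52512517427083 [ 0.2  0.6 -0.   1.7  0.   0.8  1.8]
[214. 141.] [297. 230.]
(array([ 579.1, -159.2]), np.float64(31.521303454201455))
52 [[217.87049577305322, 178.17914207784455], [290.91721394523705, 178.18353301581703], [254.38229823109387, 141.97456682539809], [254.40200374714036, 211.95084325158248]]
70 [[215.5528955899344, 184.77599660199195], [293.18971992607084, 184.78116944511913], [254.35791600645143, 146.45081627532076], [254.38069785422647, 220.3527251509976]]
88 [[212.92708621024858, 192.25735786064982], [295.76447292214016, 192.26352013851653], [254.33012162648643, 151.55606151355698], [254.3566818961243, 229.83050999528774]]
```

View pics/w8c.png

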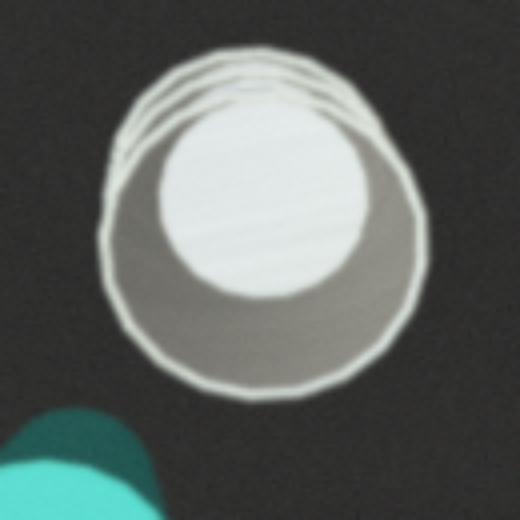

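>>> apply_moves(
  targets=[
    [-0.2,0,0.5,0,0,0],
    [-0.3,0,0.75,0,0,0],
    [-0.3,0,0.75,0,0,0],
    [-0.3,0,0.75,0,0,0],
    [-0.3,0,0.75,0,0,0],
    [-0.3,0,0.75,0,0,0],
    [-0.3,0,0.75,0,0,0],
    [-0.3,0,0.75,0,0,0],
    [-0.25,0,0.55,0,0,0],
    [0,0,0,0,-0.3,0],
    [0,0,0,0,0,0],
  ],
)

```text
clock: 18.12
eef_pos: [476.0, 91.7, 183.5]
tool_rot: [-1.571, 0.001, 0.043]
force: [0.3, -1.1, 0.6]
width: 85.7
```

Run:
```python
from h import *
s=read_state();e=s["eef_pos"];print(e,s["qpos"]*100);c=calibration("wrist");im=get_image("wrist");cv2.imwrite("pics/w9.png",im[:,:,::-1])
g=cv2.GaussianBlur(cv2.cvtColor(im,cv2.COLOR_RGB2GRAY),(3,3),0)
pr=proj(c,[[477,91.5,98]])[0].astype(int);print(pr)
L=((g>150)*255).astype(np.uint8)
x0,y0=pr-70; x0=max(x0,0);y0=max(y0,0)
d=((g[y0:pr[1]+70,x0:pr[0]+70]<110)*255).astype(np.uint8)
for k in cv2.findContours(d,cv2.RETR_EXTERNAL,cv2.CHAIN_APPROX_NONE)[0]:
    if cv2.contourArea(k)>200:
        k=k[:,0]+[x0,y0];lo,hi=k.min(0),k.max(0);m=(lo+hi)/2
        P=np.float64([[lo[0],m[1]],[hi[0],m[1]],[m[0],lo[1]],[m[0],hi[1]]]);print(lo,hi,[plane(c,P,z)[:,:2].tolist() for z in(116.5,80.5)])
```

```text
[476.   91.7 183.5] [-23.   46.5  -2.6 201.8   1.9  66.  134.6]
[253 199]
[244 182] [266 223] [[[472.60438046808366, 84.76134993680438], [471.9818771736279, 99.31304820560943], [458.08221464397036, 91.42669841707718], [487.12439771283846, 92.67455713373018]], [[486.42492559648224, 84.12427982652872], [485.6955652570218, 101.17387889465925], [469.409928423759, 91.93378199863199], [503.43740537117037, 93.3958443929722]]]
[183 129] [322 160] [[[435.3636655090505, 45.25559469007055], [431.653711326802, 132.32990272511182], [423.90976272496766, 88.41568112420255], [443.5276012927054, 89.213445389141]], [[442.79158140990126, 37.837085342539716], [438.44478764053974, 139.85830745067648], [429.37153609102637, 88.40590252488202], [452.3569138788729, 89.34060860638733]]]
```

>>> apply_moves(
  targets=[
    [0.03,0.5,0,0,0,0],
    [0,0.6,0,0,0,0],
    [0,0.6,0,0,0,0],
    [0,0.4,0,0,0,0],
    [0,0.27,0,0,0,0],
    [0,0,0,0,0,0],
  ],
)

```text
clock: 18.92
eef_pos: [477.5, 91.4, 88.7]
tool_rot: [-1.571, 0.001, 0.041]
force: [-0.6, -0.1, 0.3]
width: 85.3
```

>>> apply_moves(
  targets=[
    [0,0,0,0,0,0],
    [0,0,0,0,0,0],
    [0,0,0,0,0,0],
    [0,0,0,0,0,0],
    [0,0,0,0,0,0],
    [0,0,0,0,0,0],
    [0,0,0,0,0,0],
    [0,0,0,0,0,0],
    [0,0,0,0,0,0],
  ],
  jaw=-1,
)

```text
clock: 20.05
eef_pos: [477.9, 92.1, 89.7]
tool_rot: [-1.571, -0.0, 0.042]
force: [-0.9, -0.5, 5.5]
width: 14.9
```

>>> apply_moves(
  targets=[
    [0.022,-0.163,0,0,0,0.31],
    [0.022,-0.163,0,0,0,0.31],
    [0.022,-0.163,0,0,0,0.31],
    [0.022,-0.163,0,0,0,0.31],
    [0.022,-0.163,0,0,0,0.31],
    [0.022,-0.163,0,0,0,0.31],
    [0,0,0,0,0,0],
  ],
)

```text
clock: 20.92
eef_pos: [487.1, 92.5, 127.2]
tool_rot: [-1.571, 0.26, 0.042]
force: [-1.3, -0.8, 0.7]
width: 15.3
```

>>> apply_moves(
  targets=[
    [0.022,-0.163,0,0,0,0.31],
    [0.022,-0.163,0,0,0,0.31],
    [0.022,-0.163,0,0,0,0.31],
    [0.022,-0.163,0,0,0,0.31],
    [0.022,-0.163,0,0,0,0.31],
    [0.022,-0.163,0,0,0,0.31],
    [0.022,-0.163,0,0,0,0.31],
    [0.022,-0.163,0,0,0,0.31],
    [0,0,0,0,0,0],
  ],
)

```text
clock: 22.05
eef_pos: [514.0, 93.5, 171.9]
tool_rot: [-1.571, 0.607, 0.042]
force: [-1.6, -0.1, 3.4]
width: 14.8
```

>>> apply_moves(
  targets=[
    [0.022,-0.163,0,0,0,0.32],
    [0.022,-0.163,0,0,0,0.32],
    [0.022,-0.163,0,0,0,0.32],
    [0.022,-0.163,0,0,0,0.32],
    [0.022,-0.163,0,0,0,0.32],
    [0.022,-0.163,0,0,0,0.32],
    [0,0,0,0,0,0],
    [0,0,0,0,0,0],
  ],
)

```text
clock: 23.05
eef_pos: [543.8, 94.7, 198.3]
tool_rot: [-1.572, 0.873, 0.042]
force: [-0.8, -1.1, 3.4]
width: 15.0
```

Run:
```python
from h import *
s=read_state();print(s["eef_pos"],s["tool_rot"]*100,s["force"],s["width"],s["qd"]*100,s["qpos"]*100)
p=np.array([s["eef_pos"][0]-627.9,s["eef_pos"][2]-72.5]);print("lid deg from TCP",np.degrees(np.arctan2(p[1],-p[0])-np.arctan2(17.2,150)),np.hypot(*p))
a=get_image("scene");b=get_image("top")
cv2.imwrite("pics/end.png",np.hstack([cv2.resize(a[130:290,100:360],(520,320)),cv2.resize(b[150:290,130:345],None,fx=320/140,fy=320/140)[:, :280] if 0 else cv2.resize(b[130:290,240:380],(280,320))])[:,:,::-1])
```

```text
[543.8  94.7 198.3] [-157.2   87.3    4.2] [-0.8 -1.1  3.4] 14.999723980231883 [-0.1 -0.2  0.   0.5 -0.1 -0.4  0.2] [-13.9 105.4  -6.4 103.3  -6.6 192.  142.3]
lid deg from TCP 49.693659492383375 151.34831759380182
```

View pics/end.png

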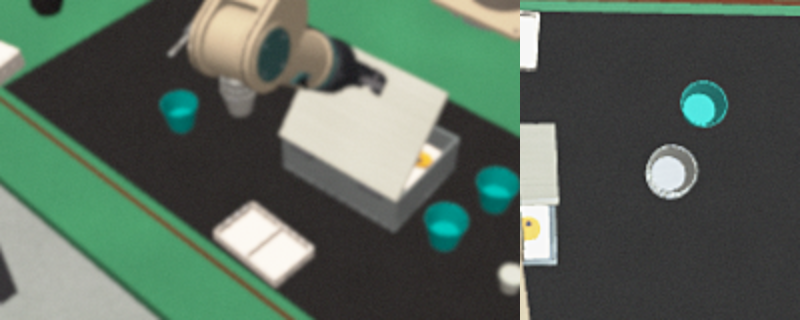

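```bash
python3 -c "
from cell import *
print(finish_job())"
```

```text
the job is handed in; nothing more can be done
None
```

I nested cup_b and then cup_a in the cup on the mat while the lid was shut. I then pinched the lid's grip, raised the lid along its arc to about 50 degrees, and handed the job in at about 23 s, still holding it.

**Stack:** After the second release, the wrist picture showed three rims at the spacing expected for 18 and 36 mm. The top rim centre was at (579, -159) with a fitted radius of 31.5 mm, against a bottom cup measured at about (579, -160). I did not measure whether the bottom cup moved, but the last picture shows the stack still standing upright.

**Lid:** The tool pitch was 0.873 rad, and the tool position gives 49.7 degrees. The finger opening was 15 mm on the 16 mm grip, and the joints were nearly still. The last scene picture shows the lid open and held.

**Bystanders:** The tray and screwdriver show up undisturbed in the last pictures, and the loupe is only partly in view. The arm never went near any of them, but I did not measure their positions again.

**Disagreements:** The first wrist view and the top camera differed by 5 to 7 mm sideways. The close views and the grasps settled this. `finish_job()` gave no verdict.

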